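# Drop two bulbs from the hopper into the clay pot

### The arm

A 6-joint arm with a two-finger parallel gripper is mounted at the origin on the work surface. World frame = base frame: x ahead of the robot, y to its left, z up, the work surface at z = 0. Lengths are in m, angles in rad, forces in N, time in s.
With the tool pointing down it reaches from about 0.325 to 0.85 m from the base axis. Payload 4.4 kg.
Tool frame: the origin (TCP) lies midway between the tips of the shut fingers; the grasp point (between the pads) lies 19 mm behind it (bot.tcp_to_grasp is the distance from the TCP to the grasp point, in m); z points along the fingers, y is the direction in which the jaws open and shut (so a half turn about z gives the same grasp; the last joint's range is limited). The gripper opens to 94 mm and grips with 3 to 60 N. Pads are 16 mm wide; open, the fingers measure 119 mm over their backs; the gripper's body (75 mm by 177 mm) begins 78 mm behind the grasp point.
Start: joints at [1.173, 0.207, 1.542, -0, 1.393, -0.15], TCP at [0.141, 0.557, 0.205] pointing down, gripper open.
Joint ranges: [-2.73, 2.73], [-0.86, 2.22], [0.23, 2.46], [-1.11, 4.25], [0.08, 2.63], [-2.82, 2.82]. Speed limits (rad/s): [2.79, 2.79, 3.14, 3.14, 3.14, 3.14].

### API

Orientations are given as a unit quaternion [w, x, y, z].
In Python, from rig import sensors, eyes, bot gives the robot as it stands. The module is installed in compiled form; this text tells all that it offers.
- The arm moves only by the tool send_rows, never from a script. Its argument "steps" is a list of rows, each a list of 7 numbers: the closure, from 0 (fully open) to 1 (shut), then the shift along the tool's x, y, z in m, then the turn, a rotation vector about the tool's x, y, z in rad. A call has 1 to 10 rows; each row shifts and turns the commanded pose from where the row before left it, along the tool's axes as they then stand; what a row does not reach is not made up. A row lasts 1/10 s, in which the tool goes at most 50 mm and 8.59 degrees, less where a joint would pass 70% of its speed; a pose out of reach is approached as far as the arm can. A call is refused whole if a number of a shift passes 0.05 or a number of a turn 0.15, either way. A call with a gripper value outside its range is refused whole. The fingers move at their own pace and stop on an object; the grip force is fixed at half the most. Time passes only in rows, so rows that do not move let the fingers close. It gives the time, the measured TCP pose, the force and the opening at its end, in the units of the state.
- sensors.observe(): the state, without advancing time (a new reading comes with each control period).
- eyes.grab_frame(name): name is "side" or "top"; returns the picture (420x560x3 uint8, red, green, blue); there is no depth.
- eyes.camera_info(name): a dict with "fx", "fy", "cx", "cy" (pixels), "xyz" and "rotation" of the camera in the world. Camera axes: x right, y down, z forward; pixel columns grow to the right and rows downward; lengths in m; the calibration is good to about 2 mm. A picture is of the moment at which its call begins. camera_info takes no time and is no camera call.
- bot.sign_off(): hands the job in, once; it reports no verdict.
The state is a dict: "clock": time; "qpos": joint angles; "qd": joint speeds; "joint_efforts": joint torques, N m; "tcp_pos": TCP position; "tcp_rot": TCP orientation; "force": force on the tool from outside, world axes, zero at the start; "moment": the same for the moment, N m; "grip_width": finger opening in m.
Only numpy, scipy, OpenCV 4.12 (cv2) and the standard library are available. Lean on these libraries where they do the work, as an engineer would, in place of code of your own. Each camera call takes 0.05 s, during which the arm holds its last target. There are 200 camera calls.

### The job

Two bulb hoppers stand on the florist's table. At the one that stands over the round clay pot, slide the bottom gate partly open, by its upright wooden grip, so that two of its three bulbs drop into the pot; then slide the gate fully shut again with the third bulb still in the hopper. Leave the other hopper's gate shut and the pot standing where it is.

Things in the scene. Friction and masses are not known exactly. Their poses are not given: they have to be found in the camera images.
- gate_grip (a point): Middle of the grip of the clay-pot hopper's gate: an upright dark wooden post, 22 x 22 mm, its top 18 mm above this point, its foot (on the gate plate) 50 mm below. Moves with the gate. x points from the post along the row of compartments, z up; the gate opens level along -x, shuts along +x. The hopper's nearest wall, 4 mm lower than this point, is 56 mm from the post's face when shut.
- gate (a joint): How far the clay-pot hopper's gate is open, m: 0 shut (stop), 0.17 fully out. Slides at about 3 N, stays where left. One flat plate is the floor of three compartments in a row (54 mm pitch, 50 clear), a bulb in each; opening uncovers the one farthest from the post first: first clear at 0.054, second at 0.108; the third bulb is safe up to 0.125.
- pot: Round terracotta flowerpot, 150 mm across the rim, 95 mm high, standing loose under the far two compartments of the clay-pot hopper; inside 138 mm wide at the rim. Origin at the centre of its underside.
- bulb1: Flower bulb, brown, 36 mm across and 40 mm tall, in the compartment farthest from the post: the first to drop. Origin near its centre (19 mm above its flat root end).
- bulb2: The same kind of bulb in the middle compartment: the second to drop. Origin near its centre.
- bulb3: The same kind of bulb in the compartment nearest the post: to stay in the hopper. Origin near its centre.
- other_gate (a joint): The same for the gate of the other, identical hopper, which stands over a square metal tub and holds three bulbs of its own: to stay shut (0).
Things that resemble listed ones, but are neither listed nor needed, are in the scene too. Leave any blue look-alike of the bulb2 alone.

How it is judged:
By the outcome, as a careful person would: the job done as asked, in the order asked, and still so for the second after the job is handed in, with the robot touching nothing.
It also fails if it takes over 40 s, if anything falls off the work surface, if the arm or the gripper's body presses on something with over 40 N, if the wrist force passes 120 N, or if a joint passes its speed limit or range.

## Working session

There is one attempt and no reset: what is moved stays moved. The work goes in short steps, Python scripts to look and compute and a tool call to move; the robot and the scene stay as the last step left them, time stands still between calls to the robot, and variables do not carry over. Pictures are saved under pics/ and viewed, about 8 in all and at most 12, crops included, and the job is handed in when it is done.

Besides the shell and the picture viewer there is one more tool, called as name([rows], argument=value, ...), one row to a line, values as JSON. send_rows: Moves the arm, as the interface text tells. Its arguments: {"type":"object","properties":{"steps":{"type":"array","items":{"type":"array","items":{"type":"number"}}}},"required":["steps"]}

```bash
mkdir -p pics; python3 - <<'E'
from rig import sensors, eyes, bot
import cv2
for n in("side","top"):
    cv2.imwrite(f"pics/{n}0.png",eyes.grab_frame(n)[:,:,::-1]); print(n,eyes.camera_info(n))
print(sensors.observe(), bot.tcp_to_grasp)
E
```

```text
side {'fx': 444.0842461149384, 'fy': 444.0842461149384, 'cx': 272.7811371599279, 'cy': 206.15819627923764, 'xyz': array([ 0.80122589, -0.40574692,  0.63622602]), 'rotation': array([-0.35891966,  0.88976324,  0.26384655, -0.09941349])}
top {'fx': 546.629028050393, 'fy': 546.629028050393, 'cx': 291.3718170650402, 'cy': 205.17014457848882, 'xyz': array([0.41730132, 0.00611666, 1.02285735]), 'rotation': array([ 0.05519513, -0.70254996,  0.70795378, -0.04667441])}
{'clock': 0.1, 'qpos': array([ 1.17249777e+00,  2.07334525e-01,  1.54276988e+00, -5.63686688e-06,
        1.39350701e+00, -1.50515399e-01]), 'qd': array([ 0.00041016, -0.00231012, -0.00315916, -0.00135639, -0.00050835,
        0.00016528]), 'joint_efforts': array([-5.11068811e-04, -3.71869469e+01, -2.82291502e+01,  7.00500095e-02,
        3.12002131e-02, -5.75889476e-05]), 'tcp_pos': array([0.14076319, 0.55676758, 0.20442662]), 'tcp_rot': array([-2.70847388e-04,  1.23574324e-01,  9.92334806e-01, -9.72364816e-04]), 'force': array([ 0.64649032, -0.01907374,  0.29271657]), 'moment': array([ 0.01600388, -0.04261945, -0.02536985]), 'grip_width': 0.09393511125362536} 0.0188
```

View pics/side0.png

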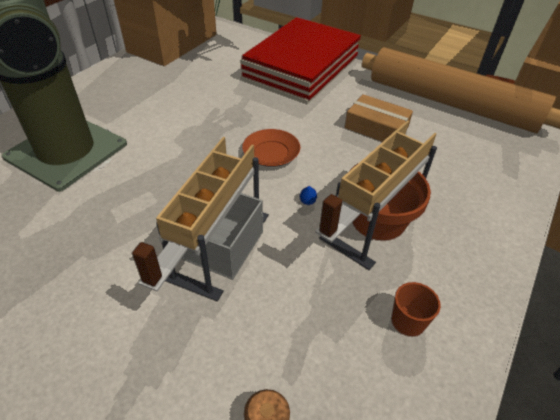

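View pics/top0.png

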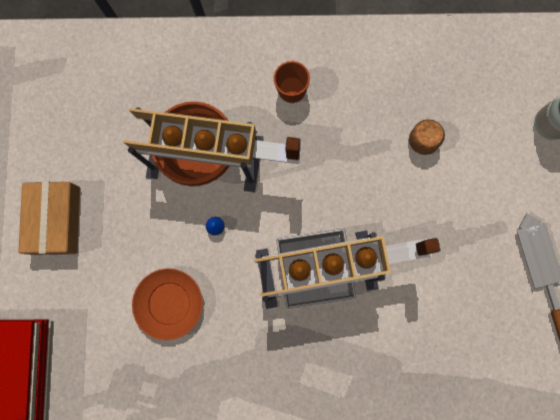

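The pot hopper is upper-left in the top view, with its post at about (293,148) and bulbs at (172,135), (204,140), (236,143). In the side view its post is at about (331,215). Next I zoom in on the post in both views.

```bash
python3 - <<'E'
import cv2,numpy as np
a=cv2.imread("pics/top0.png")[120:180,240:320]; b=cv2.imread("pics/side0.png")[185:265,300:380]
f=lambda i:cv2.resize(i,None,fx=5,fy=5,interpolation=cv2.INTER_CUBIC)
a=f(a);b=f(b); o=np.zeros((400,800,3),np.uint8);o[:300,:400]=a;o[:,400:]=b
cv2.imwrite("pics/z.png",o)
E
```

```text
(no output)
```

View pics/z.png

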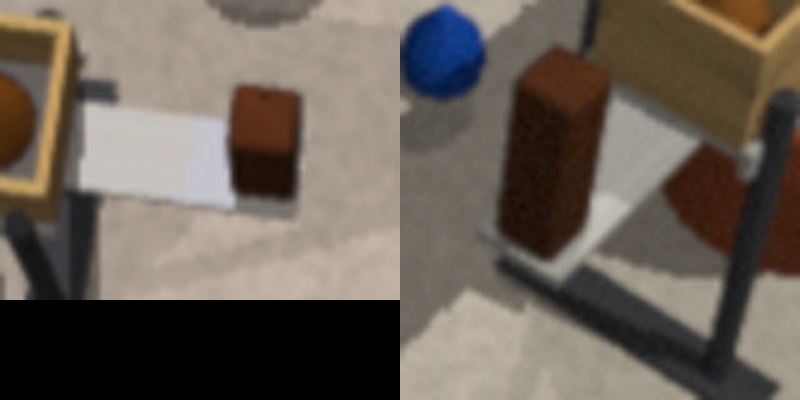

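```bash
cat >h.py <<'E'
from rig import eyes
import numpy as np
from scipy.spatial.transform import Rotation as R
def ray(n,p):
    c=eyes.camera_info(n); q=c["rotation"]; r=R.from_quat([q[1],q[2],q[3],q[0]])
    return c["xyz"], r.apply([(p[0]-c["cx"])/c["fx"],(p[1]-c["cy"])/c["fy"],1]), r
def tri(pt,ps):
    (a,u,_),(b,v,_)=ray("top",pt),ray("side",ps)
    s=np.linalg.lstsq(np.c_[u,-v],b-a,rcond=None)[0]
    p,q=a+s[0]*u,b+s[1]*v
    return (p+q)/2,np.linalg.norm(p-q)
def plane(n,p,z):
    a,u,_=ray(n,p); return a+u*(z-a[2])/u[2]
E
python3 - <<'E'
from h import *
t,e=tri((293,143.7),(332.4,200.2)); print("top",t,e)
z=t[2]
for n,p,h in [("t",(127,143),z-.022),("t",(253,161),z-.022),("t",(150,113),z-.022),("t",(256,126),z-.022),("b",(172,135),z-.045),("b",(204,140),z-.045),("b",(236,143),z-.045),("pl",(257,140.6),z-.068),("pl",(286.4,144),z-.068),("pl",(256,158),z-.068),("pl",(299,162.6),z-.068)]:
    print(n,plane("top",p,h))
for p in [(233,87),(300,92),(296,150),(231,145)]: print(plane("top",(240+p[0]/5,120+p[1]/5),z))
E
```

```text
top [0.6372175  0.01334125 0.18794855] 0.002786690267948467
t [0.64563255 0.28117066 0.16594855]
t [0.61390557 0.07713132 0.16594855]
t [0.69549855 0.24538557 0.16594855]
t [0.67182153 0.07246159 0.16594855]
b [0.66467423 0.21395654 0.14294855]
b [0.65558567 0.16051262 0.14294855]
b [0.64993725 0.10732056 0.14294855]
pl [0.65985024 0.07425658 0.11994855]
pl [0.65341249 0.02430953 0.11994855]
pl [0.62960049 0.07588063 0.11994855]
pl [0.62094948 0.00321317 0.11994855]
[0.64628404 0.02256689 0.18794855]
[0.64445269 0.00152066 0.18794855]
[0.62577697 0.00294199 0.18794855]
[0.62758547 0.02329669 0.18794855]
```

The triangulation holds up: bulb pitch is 54 mm, post is 21 mm wide and in line with the bulbs, and the rays miss each other by 2.8 mm. Post centre is about (0.637, 0.013, 0.170), and the row direction is (0.136, 0.991). I'll raise the tool, line up the jaws along the row and go across.

send_rows([
  [0,0,0,-0.035,0,0,-0.056],
  [0,0,0,-0.035,0,0,-0.056],
  [0,0,0,-0.03,0,0,0],
  [0,-0.03,-0.025,0,0,0,0],
  [0,-0.03,-0.025,0,0,0,0],
  [0,-0.03,-0.025,0,0,0,0],
  [0,-0.03,-0.025,0,0,0,0],
  [0,-0.03,-0.025,0,0,0,0],
  [0,-0.03,-0.025,0,0,0,0],
  [0,-0.03,-0.025,0,0,0,0],
])

```text
clock: 1.1
tcp_pos: [0.326, 0.3541, 0.305]
tcp_rot: [-0.0, 0.068, 0.998, -0.0]
force: [0.9, 0.6, -0.2]
grip_width: 0.0942
```

send_rows([
  [0.36,-0.03,-0.025,0,0,0,0],
  [0.36,-0.03,-0.025,0,0,0,0],
  [0.36,-0.03,-0.025,0,0,0,0],
  [0.36,-0.03,-0.025,0,0,0,0],
  [0.36,-0.03,-0.025,0,0,0,0],
  [0.36,-0.03,-0.025,0,0,0,0],
  [0.36,-0.03,-0.025,0,0,0,0],
  [0.36,-0.03,-0.025,0,0,0,0],
  [0.36,-0.03,-0.025,0,0,0,0],
  [0.36,-0.03,-0.025,0,0,0,0],
])

```text
clock: 2.1
tcp_pos: [0.5894, 0.066, 0.3048]
tcp_rot: [-0.001, 0.068, 0.998, 0.0]
force: [-0.2, 0.5, -0.2]
grip_width: 0.0601
```

send_rows([
  [0.36,-0.027,-0.023,0,0,0,0],
  [0.36,-0.028,-0.023,0,0,0,0],
  [0.36,0,0,0.03,0,0,0],
  [0.36,0,0,0.03,0,0,0],
  [0.36,0,0,0.03,0,0,0],
  [0.36,0,0,0,0,0,0],
])

```text
clock: 2.7
tcp_pos: [0.6331, 0.0145, 0.2089]
tcp_rot: [-0.006, 0.068, 0.998, 0.0]
force: [-1.0, -0.2, 0.2]
grip_width: 0.0604
```

```bash
python3 - <<'E'
from rig import sensors, eyes
import cv2,numpy as np
o=sensors.observe();print(o["tcp_pos"],o["tcp_rot"])
f=lambda i:cv2.resize(i,(400,400),interpolation=cv2.INTER_CUBIC)
a=eyes.grab_frame("top")[80:220,220:360,::-1];b=eyes.grab_frame("side")[130:270,260:400,::-1]
cv2.imwrite("pics/z2.png",np.hstack([f(a),f(b)]))
E
```

```text
[0.63306298 0.01451564 0.20894937] [-6.11611885e-03  6.80510734e-02  9.97663051e-01  2.85785401e-04]
```

View pics/z2.png

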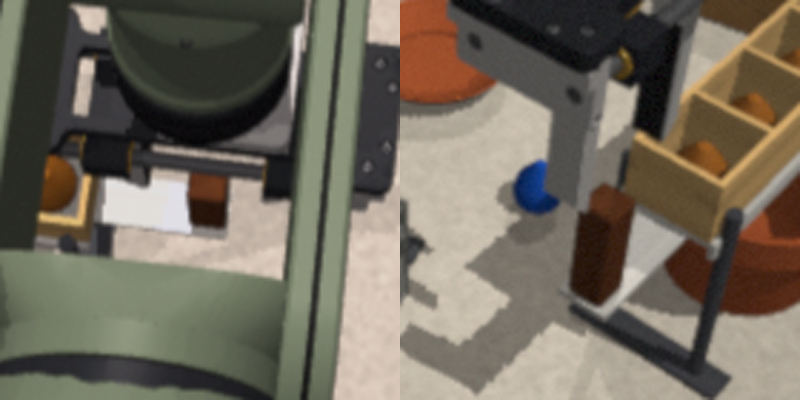

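The open fingers straddle the post. In the crop the finger tips are at about (572,205) and (650,135), with the post top at (605,190) below their midpoint. Now I descend and close.

send_rows([
  [0.36,-0.003,-0.001,0.02,0,0,0],
  [0.36,0,0,0.02,0,0,0],
  [0.36,0,0,0.015,0,0,0],
  [0.36,0,0,0,0,0,0],
  [0.36,0,0,0,0,0,0],
])

```text
clock: 3.3
tcp_pos: [0.6406, 0.0129, 0.1616]
tcp_rot: [0.001, 0.068, 0.998, -0.0]
force: [-0.1, -0.1, -0.4]
grip_width: 0.0602
```

send_rows([
  [1,0,0,0,0,0,0],
  [1,0,0,0,0,0,0],
  [1,0,0,0,0,0,0],
  [1,0,0,0,0,0,0],
  [1,0,0,0,0,0,0],
])

```text
clock: 3.8
tcp_pos: [0.64, 0.013, 0.1606]
tcp_rot: [0.0, 0.068, 0.998, 0.0]
force: [0.7, 1.7, -0.1]
grip_width: 0.0236
```

Gripped at 23.6 mm, but about 10 mm too high on the post. I'll reopen, go lower and regrip.

send_rows([
  [0.6,0,0,0,0,0,0],
  [0.6,0,0,0,0,0,0],
  [0.6,0.003,0,0.01,0,0,0],
  [0.6,0,0,0,0,0,0],
  [1,0,0,0,0,0,0],
  [1,0,0,0,0,0,0],
  [1,0,0,0,0,0,0],
  [1,0,0,0,0,0,0],
])

```text
clock: 4.6
tcp_pos: [0.637, 0.0135, 0.1504]
tcp_rot: [0.0, 0.068, 0.998, 0.0]
force: [-0.1, 0.4, -0.3]
grip_width: 0.022
```

22.0 mm now. I open in small steps to about 0.06, then on to about 0.115.

send_rows([
  [1,0,-0.01,0,0,0,0],
  [1,0,-0.01,0,0,0,0],
  [1,0,-0.01,0,0,0,0],
  [1,0,-0.01,0,0,0,0],
  [1,0,-0.01,0,0,0,0],
  [1,0,-0.01,0,0,0,0],
  [1,0,0,0,0,0,0],
  [1,0,0,0,0,0,0],
  [1,0,0,0,0,0,0],
])

```text
clock: 5.5
tcp_pos: [0.6282, -0.0472, 0.1504]
tcp_rot: [-0.001, 0.068, 0.998, -0.001]
force: [-4.3, -2.4, 1.2]
grip_width: 0.0217
```

send_rows([
  [1,0,-0.01,0,0,0,0],
  [1,0,-0.01,0,0,0,0],
  [1,0,-0.01,0,0,0,0],
  [1,0,-0.01,0,0,0,0],
  [1,0,-0.01,0,0,0,0],
  [1,0,-0.005,0,0,0,0],
  [1,0,0,0,0,0,0],
  [1,0,0,0,0,0,0],
])

```text
clock: 6.3
tcp_pos: [0.6204, -0.1008, 0.1504]
tcp_rot: [-0.001, 0.068, 0.998, -0.0]
force: [-5.2, -0.1, 2.6]
grip_width: 0.0221
```

```bash
python3 - <<'E'
from rig import sensors, eyes
import cv2,numpy as np
o=sensors.observe();p=o["tcp_pos"];print(p,o["force"],o["grip_width"],np.dot(p[:2]-[.637,.0135],[.136,.991]))
a=eyes.grab_frame("top")[80:220,110:310,::-1];b=eyes.grab_frame("side")[110:250,280:480,::-1]
f=lambda i:cv2.resize(i,(400,280),interpolation=cv2.INTER_CUBIC)
cv2.imwrite("pics/z3.png",np.hstack([f(a),f(b)]))
E
```

```text
[ 0.62037385 -0.10081823  0.15038105] [-5.16016481 -0.05074275  2.63220741] 0.022086591067253553 -0.11555052341952429
```

View pics/z3.png

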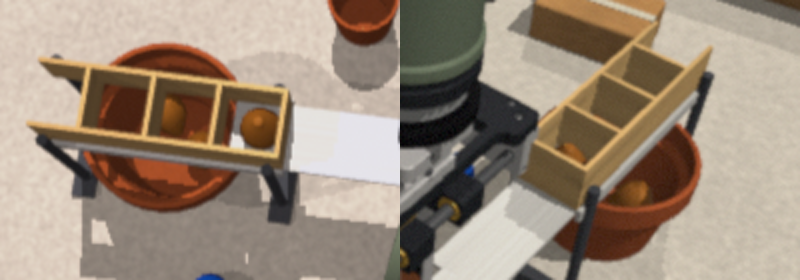

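The far two compartments are empty. Bulbs show in the pot at crop (172,115) and (200,135), and the third still sits on the plate at (260,127). Now I shut the gate.

send_rows([
  [1,0,0.012,0,0,0,0],
  [1,0,0.012,0,0,0,0],
  [1,0,0.012,0,0,0,0],
  [1,0,0.012,0,0,0,0],
  [1,0,0.012,0,0,0,0],
  [1,0,0.012,0,0,0,0],
  [1,0,0.012,0,0,0,0],
  [1,0,0.012,0,0,0,0],
  [1,0,0.012,0,0,0,0],
  [1,0,0,0,0,0,0],
])

```text
clock: 7.4
tcp_pos: [0.6363, 0.0087, 0.1504]
tcp_rot: [0.0, 0.067, 0.998, 0.001]
force: [-2.7, 3.5, 0.1]
grip_width: 0.0221
```

send_rows([
  [1,0,0.004,0,0,0,0],
  [1,0,0.003,0,0,0,0],
  [1,0,0.001,0,0,0,0],
  [1,0,0,0,0,0,0],
  [1,0,0,0,0,0,0],
])

```text
clock: 7.9
tcp_pos: [0.6371, 0.0141, 0.1504]
tcp_rot: [0.0, 0.068, 0.998, 0.0]
force: [-2.9, -0.5, -0.3]
grip_width: 0.0217
```

send_rows([
  [1,0,0.001,0,0,0,0],
  [1,0,0.001,0,0,0,0],
  [1,0,0,0,0,0,0],
])

```text
clock: 8.2
tcp_pos: [0.6371, 0.0143, 0.1504]
tcp_rot: [-0.0, 0.068, 0.998, -0.001]
force: [-3.7, -7.2, 0.5]
grip_width: 0.022
```

It stalls at y = 0.0143 with 7 N against it, so the gate is at its stop. One more push, then I release and lift straight up.

send_rows([
  [1,0,0.001,0,0,0,0],
  [1,0,0,0,0,0,0],
  [0.36,0,0,0,0,0,0],
  [0.36,0,0,0,0,0,0],
  [0.36,0,0,0,0,0,0],
  [0.36,0,0,-0.02,0,0,0],
  [0.36,0,0,-0.03,0,0,0],
  [0.36,0,0,-0.04,0,0,0],
  [0.36,0,0,-0.04,0,0,0],
  [0.36,0,-0.03,-0.02,0,0,0],
])

```text
clock: 9.2
tcp_pos: [0.6359, -0.0093, 0.3058]
tcp_rot: [0.004, 0.065, 0.998, 0.001]
force: [0.1, -0.8, 0.7]
grip_width: 0.0602
```

send_rows([
  [0.36,0.02,-0.035,0,0,0,0],
  [0.36,0.02,-0.035,0,0,0,0],
  [0.36,0.02,-0.035,0,0,0,0],
  [0.36,0.02,-0.035,0,0,0,0],
  [0.36,0.02,-0.035,0,0,0,0],
  [0.36,0.02,-0.035,0,0,0,0],
  [0.36,0,0,0,0,0,0],
  [0.36,0,0,0,0,0,0],
])

```text
clock: 10.0
tcp_pos: [0.4864, -0.2045, 0.301]
tcp_rot: [0.001, 0.069, 0.998, 0.0]
force: [-0.9, -0.5, -0.5]
grip_width: 0.0602
```

```bash
python3 - <<'E'
from rig import sensors, eyes
import cv2,numpy as np
print(sensors.observe()["force"])
a=eyes.grab_frame("top")[:,:,::-1];b=eyes.grab_frame("side")[:,:,::-1]
cv2.imwrite("pics/z4.png",np.hstack([cv2.resize(a[80:300,110:330],(400,400)),cv2.resize(b[110:330,230:450],(400,400))]))
a0=cv2.imread("pics/top0.png")
cv2.imwrite("pics/z5.png",np.hstack([cv2.resize(i[100:320,110:460],(400,251)) for i in(a0,a)]))
# shift of post between first and last top view
t=a0[132:166,284:304]; r=cv2.matchTemplate(a[120:180,250:330],t,cv2.TM_CCOEFF_NORMED); print(cv2.minMaxLoc(r),"expect (34,12)")
E
```

```text
[-0.89715499 -0.53188441 -0.47441195]
(-0.5227859020233154, 0.9997130036354065, (19, 13), (34, 12)) expect (34,12)
```

View pics/z4.png

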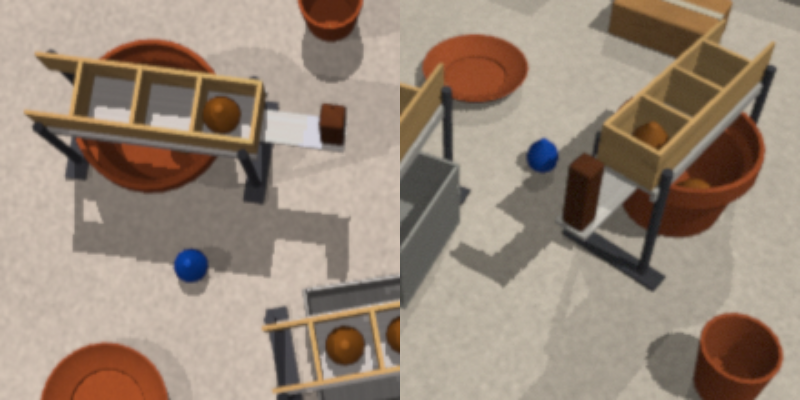

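The gate is shut, with its post back at the starting pixel (match 0.9997). The third bulb is in its compartment at (221,114), the first two compartments are empty with the plate under them, and the pot and blue look-alike haven't moved.

```bash
python3 -c "
from rig import bot
print(bot.sign_off())"
```

```text
the job is handed in; nothing more can be done
None
```

The job is done and handed in at about 10 s of the 40 s allowed. I gripped the post of the clay-pot hopper's gate, opened it about 0.115 m so two bulbs dropped, then pushed it shut against its stop.

- **Gate shut:** it stalled at the stop with about 7 N against it. In the last top view, the post matched its starting position to the pixel (match 0.9997).
- **Bulbs:** the third bulb is still in its compartment and the other two compartments are empty. With the gate open, the top view showed one dropped bulb in the pot plus a partly hidden second patch. I did not count both clearly in a single image.
- **Everything else:** the pot and the blue look-alike had not visibly moved. The arm never went near the other gate; I did not measure its position separately.
- **Grip:** my first grip was about 10 mm too high, so I reopened and regripped lower before moving the gate. No check failed. The highest tool force I read was about 8 N.

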